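# Switch on the loaded tube warmer with its pull-to-unlock dial

## Task

The warmer holding the red-capped sample tubes is still off. Pull its dial straight up to unlock it, turn it clockwise from the white mark to the green mark, push it back down fully home and let go. Leave the dial of the empty warmer alone.

Things in the scene. Friction and masses are not known exactly. Their poses are not given: they have to be found in the camera images.
- dial_grip (a point): On the upright axis of the loaded warmer's dial, 31 mm above the warmer's deck when home. The dial is a dark upright wing 46 mm long (point x), 14 thick (y), from 22 mm below this point to 16 above, on a flange 46 mm across, 8 thick. Its x points to the orange pointer lug, 36 mm from the axis at flange level; z is up. It moves with the dial. Tubes, tops 46 mm above the deck, start 95 mm away.
- dial_pull (a joint): How far this dial is pulled up, m: 0 fully home (start), 0.016 fully out; about 2 N of friction, no spring, stays where left. Above 0.008 its lug clears a fixed 8 mm high gate block on the deck, half-way between the marks. The warmer is a fixed white box 220 x 150 mm, deck 85 mm above the table; its eight red-capped tubes stand beyond the dial.
- dial_turn (a joint): Turn of this dial, rad, growing clockwise seen from above: 0 at the stop by the white mark (off), 1.047 at the stop by the green mark (on); starts at 0 to 0.12. Pushed in, it moves only 0.2 rad before its lug meets the gate block; by the green mark it goes in only from about 0.85 up. Friction 0.04 N m, stays where left.
- spare_pull (a joint): How far the empty warmer's dial is pulled up, m: 0 home (start), 0.016 out; leave it alone. That warmer is the same box and dial but with eight empty black holes; it stands 0.3 to 0.42 m to the left or right of the loaded one. Three loose vessels, none over 92 mm tall, stand behind and to the side.

How it is judged (in metres and radians):
On the way, in this order (a step that is already met when the one before it is completed fails the run):
1. the loaded warmer's dial is pulled up and unlocked, not yet turned (value of joint dial_pull above 0.009 m and value of joint dial_turn below 0.4 rad), for 0.1 s.
2. the dial is turned to the green mark while pulled up (value of joint dial_pull above 0.007 m and value of joint dial_turn above 0.82 rad), for 0.1 s.
At the end, for the whole second after the job is handed in: the loaded warmer's dial is back in to within 4 mm of home, at the green mark (turned at least 0.82 of its 1.047 rad), still and released, and the empty warmer's dial is home (value of joint each of dial_pull, spare_pull below 0.004 m and value of joint dial_turn above 0.82 rad and velocity of joint dial_turn between -0.2 and 0.2 rad/s); the robot touches nothing.
It fails at once if the empty warmer's dial is pulled out by more than 6 mm (value of joint spare_pull above 0.006 m).
It also fails if it takes over 34 s, if anything falls off the work surface, if the arm or the gripper's body presses on something with over 40 N, if the wrist force passes 120 N, or if a joint passes its speed limit or range.

## Robot

A 7-joint arm with a two-finger parallel gripper is mounted at the origin on the work surface. World frame = base frame: x ahead of the robot, y to its left, z up, the work surface at z = 0. Lengths are in m, angles in degrees, forces in N, time in s.
With the tool pointing down it reaches from about 0.425 to 0.95 m from the base axis. Payload 4.7 kg.
Tool frame: the origin (TCP) lies midway between the tips of the shut fingers; the grasp point (between the pads) lies r.hold_point_z behind it (r.hold_point_z is the distance from the TCP to the grasp point, in m); z points along the fingers, x is the direction in which the jaws open and shut, and the axes are right-handed (so a half turn about z gives the same grasp; the last joint's range is limited). The gripper opens to 87 mm and grips with 3 to 60 N. Pads are 19 mm wide; open, the fingers measure 117 mm over their backs; the gripper's body (75 mm by 190 mm) begins 51 mm behind the grasp point.
Start: joints at [-1.656, 26.849, -2.785, 87.806, 1.381, 65.374, -4.715], TCP at [0.675, 0, 0.223] pointing down, gripper open.
Joint ranges: [-148.3, 148.3], [-19.14, 114.17], [-79.39, 73.82], [5.75, 140.21], [-59.74, 239.74], [12.07, 113.84], [-152.46, 152.46]. Speed limits (degrees/s): [147.25, 147.25, 180, 180, 180, 180, 180].

## Interface

Orientations are given as a 3x3 rotation matrix whose columns are the frame's x, y, z axes.
In Python, from station import r gives the robot as it stands.
- The arm moves only by the tool drive_tool, never from a script. Its argument "motion" is one flat list of numbers, 5 for each row, row after row: the shift along the tool's x, y, z in mm, then the turn about the tool's z in rad, then the finger opening in mm, from 0 to 87. In form: [x, y, z, yaw, jaw, x, y, z, yaw, jaw, ...]. A call has 1 to 20 rows; each row is the pose to reach, as a shift and turn from the pose commanded when the call began, along the tool's axes at that moment; what a row does not reach only later rows make up. A row lasts 1/8 s, in which the tool goes at most 62.5 mm and 10.7 degrees, less where a joint would pass 70% of its speed; a pose out of reach is approached as far as the arm can. A call with a gripper value outside its range is refused whole. The fingers move at their own pace and stop on an object; "newtons" is the grip in N (left out, the last holds). Time passes only in rows, so rows that repeat a pose let the fingers close. It gives the time, the measured TCP pose, the force and the opening at its end, in the units of the state.
- r.sense(): the state, without advancing time (a new reading comes with each control period).
- r.get_image(name): name is "scene" or "side" or "wrist"; returns (picture, depth): 480x640x3 uint8, red, green, blue; 480x640 float32, m along the optical axis (not along the pixel's ray), 0 where there is no reading.
- r.get_calibration(name): a dict with "mtx" (3x3 intrinsics, pixels), "position" and "orientation" of the camera in the world; the wrist camera has in their place "hand_eye" (4x4, takes a point from camera to tool coordinates, whose origin is the TCP and whose axes are the tool frame's). Camera axes: x right, y up, looking along -z (the intrinsics and any distortion apply to the point x, -y, -z); pixel columns grow to the right and rows downward; lengths in m; the calibration is good to about 2 mm. The wrist camera is an equidistant fisheye: a pixel r from the principal point sees the ray r / f radians off the axis. A picture is of the moment at which its call begins: read the wrist's pose just before it. get_calibration takes no time and is no camera call.
- r.finish_job(): hands the job in, once; it reports no verdict.
Trained networks look in the newest picture that a camera, given by its name, has taken for a name from the list of things; names that differ only in an ending like _2 or _b are one class to them, and where a whole thing is asked for, a point or a joint stands for the part that bears it (a point fixed in the world has none). Each returns a list of dicts, best first, with "p" (0 to 1); they miss things now and then, are a little off and sometimes report something else, mostly with a low value. They report only what shows in the picture. A call takes as long as a camera call.
- r.find_in(camera, target): "position" ([x, y, z] in m, in world coordinates, good to about 4 mm: the middle of the surface that is visible of it).
- r.landmark_of(camera, target): "position" ([x, y, z] in m, in world coordinates, good to about 4 mm: a listed point, or the origin of a listed thing).
The state is a dict: "time": time; "joint_positions": joint angles; "joint_velocities": joint speeds; "tau": joint torques, N m; "position": TCP position; "orientation": TCP orientation; "wrist_force": force on the tool from outside, world axes, zero at the start; "ft_torque": the same for the moment, N m; "gripper_width": opening from 0.0 (shut) to 1.0 (fully open).
Only numpy, scipy, OpenCV 4.12 (cv2) and the standard library are available. Lean on these libraries where they do the work, as an engineer would, in place of code of your own. Each camera call takes 0.05 s, during which the arm holds its last target.

## Working session

There is one attempt and no reset: what is moved stays moved. The work goes in short steps, Python scripts to look and compute and a tool call to move; the robot and the scene stay as the last step left them, time stands still between calls to the robot, and variables do not carry over. Pictures are saved under pics/ and viewed, and the job is handed in when it is done.

Besides the shell and the picture viewer there is one more tool, called after "Emit:" by a JSON object that holds its "fn" and its "kwargs". drive_tool: Moves the arm, as the interface text tells. Its arguments: {"type":"object","properties":{"motion":{"type":"array"},"newtons":{"type":"number"}},"required":["motion"]}

```bash
mkdir -p pics; ls; python3 - <<'E'
from station import r
import cv2,numpy as np
s=r.sense();print(s['time'],s['position'],s['orientation'],r.hold_point_z)
for n in('scene','side'):
    p,d=r.get_image(n);cv2.imwrite(f'pics/{n}0.png',p[:,:,::-1]);np.save(f'pics/{n}d.npy',d)
    print(n,r.get_calibration(n))
    print(r.landmark_of(n,'dial_grip'))
E
```

```text
pics
0.0 [ 6.74408675e-01 -1.28804195e-05  2.21486438e-01] [[ 9.99998076e-01  6.98619942e-06 -1.96138801e-03]
 [ 6.80333550e-06 -9.99999996e-01 -9.32385530e-05]
 [-1.96138865e-03  9.32250297e-05 -9.99998072e-01]] 0.0187
scene {'mtx': array([[491.92716338,   0.        , 319.27405743],
       [  0.        , 491.92716338, 238.41616097],
       [  0.        ,   0.        ,   1.        ]]), 'position': array([ 0.94889511, -0.48213822,  0.59208159]), 'orientation': array([[ 0.73980817, -0.39356722,  0.54570021],
       [ 0.67249365,  0.40736908, -0.61790187],
       [ 0.02088453,  0.82410878,  0.56604643]])}
[{'position': [0.5021, -0.1865, 0.1134], 'p': 0.58}]
side {'mtx': array([[503.22495459,   0.        , 323.27874236],
       [  0.        , 503.22495459, 236.23250911],
       [  0.        ,   0.        ,   1.        ]]), 'position': array([0.11967068, 0.4376391 , 0.61912141]), 'orientation': array([[-0.71822381,  0.41488646, -0.55859089],
       [-0.69551753, -0.4514275 ,  0.55898888],
       [-0.02024637,  0.78998888,  0.61278679]])}
[{'position': [0.5046, -0.1856, 0.1154], 'p': 0.87}]
```

View pics/scene0.png

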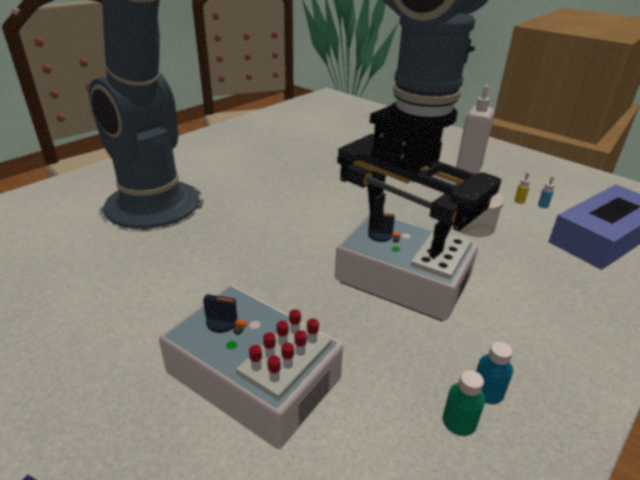

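View pics/side0.png

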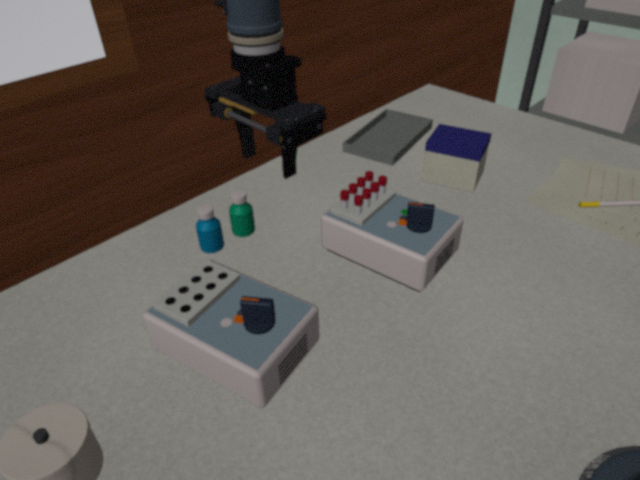

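The loaded warmer's dial is at about (220,310) in the scene picture and (420,217) in the side one. Its lug is orange at (240,324), with the white mark at (254,325) and the green mark at (232,345). I'll measure the lug and mark angles.

```bash
cat > h.py <<'E'
import numpy as np,cv2
from station import r
def pts(n,d,m):
    c=r.get_calibration(n);K=c['mtx'];v,u=np.nonzero(m&(d>0));z=d[v,u]
    P=np.stack([(u-K[0,2])/K[0,0]*z,-(v-K[1,2])/K[1,1]*z,-z],1)
    return P@np.array(c['orientation']).T+c['position'],u,v
E
python3 - <<'E'
from h import *
for n,box in(('scene',(150,280,350,445)),('side',(315,165,470,290))):
    p=cv2.imread(f'pics/{n}0.png');d=np.load(f'pics/{n}d.npy');h=cv2.cvtColor(p,cv2.COLOR_BGR2HSV)
    b=np.zeros(d.shape,bool);b[box[1]:box[3],box[0]:box[2]]=1
    H,S,V=[h[...,i].astype(int) for i in range(3)]
    M={'orange':(H>5)&(H<18)&(S>150)&(V>90),'green':(H>45)&(H<75)&(S>120),'red':((H>172)|(H<4))&(S>150),'deck':(H>85)&(H<115)&(S>40)&(V>90),'dark':(V<60)}
    for k,m in M.items():
        P,u,v=pts(n,d,m&b)
        if len(P)==0: print(k,0);continue
        if k=='orange':
            for lo,hi in((.08,.108),(.115,.14)):
                q=(P[:,2]>lo)&(P[:,2]<hi); print(n,k,lo,q.sum(),P[q].mean(0).round(4) if q.any() else '', u[q].mean() if q.any() else '')
        elif k=='dark':
            q=(P[:,2]>.1)&(P[:,2]<.14);Q=P[q];print(n,'wing',len(Q),Q.mean(0).round(4),Q.min(0).round(3),Q.max(0).round(3))
            q=(P[:,2]>.126)&(P[:,2]<.14);Q=P[q];print(n,'wingtop',len(Q),Q.mean(0).round(4));
            if len(Q)>5: print(cv2.minAreaRect(Q[:,:2].astype(np.float32)*1000))
        else:
            print(n,k,len(P),np.median(P,0).round(4),u.mean().round(),v.mean().round())
            if k=='deck':
                q=abs(P[:,2]-.085)<.006;print(cv2.minAreaRect(P[q][:,:2].astype(np.float32)*1000))
    e=cv2.resize(p[box[1]:box[3],box[0]:box[2]],None,fx=3.5,fy=3.5,interpolation=2);cv2.imwrite(f'pics/{n}crop.png',e)
E
```

```text
scene orange 0.08 55 [ 0.5295 -0.1724  0.0925] 240.63636363636363
scene orange 0.115 38 [ 0.5116 -0.1818  0.1325] 225.02631578947367
scene green 66 [ 0.5476 -0.2049  0.0866] 231.0 344.0
scene red 1012 [ 0.6272 -0.1837  0.1302] 283.0 341.0
scene deck 253 [ 0.5239 -0.2057  0.0861] 225.0 331.0
((558.6636352539062, -179.65541076660156), (192.85813903808594, 126.64397430419922), 6.098176956176758)
scene wing 611 [ 0.5083 -0.1905  0.1184] [ 0.487 -0.203  0.1  ] [ 0.527 -0.173  0.134]
scene wingtop 192 [ 0.506  -0.1906  0.1302]
((506.6622009277344, -188.1610870361328), (43.63992691040039, 11.563736915588379), 29.654556274414062)
side orange 0.08 43 [ 0.5273 -0.1693  0.0909] 402.4418604651163
side orange 0.115 2 [ 0.5179 -0.1776  0.1308] 411.5
side green 23 [ 0.548  -0.2014  0.0854] 404.0 212.0
side red 446 [ 0.6105 -0.1581  0.1278] 363.0 188.0
side deck 1884 [ 0.5093 -0.1609  0.0849] 407.0 227.0
((550.7718505859375, -179.96548461914062), (184.6754913330078, 129.29151916503906), 7.026475429534912)
side wing 425 [ 0.4997 -0.1798  0.1173] [ 0.481 -0.195  0.1  ] [ 0.521 -0.166  0.133]
side wingtop 109 [ 0.4987 -0.1816  0.1294]
((501.6901550292969, -182.1614532470703), (42.226341247558594, 11.633835792541504), 30.321683883666992)
```

View pics/scenecrop.png

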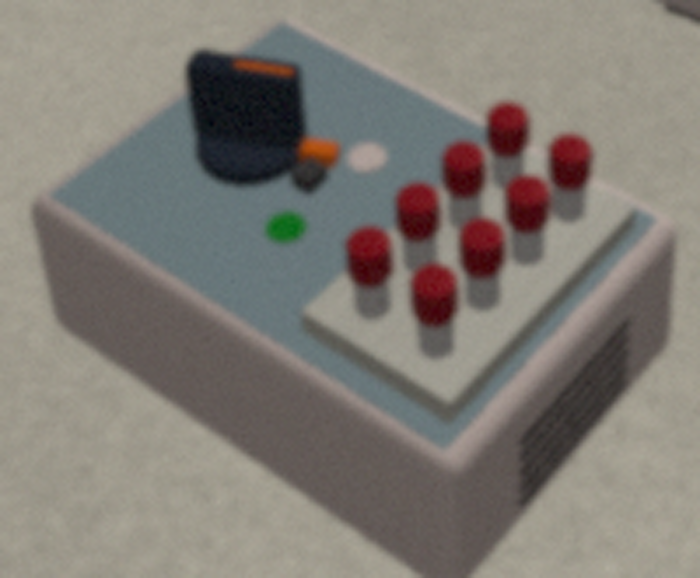

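Emit:
{"fn": "drive_tool", "kwargs": {"motion": [-171, 186, 0, 1.03, 80, -171, 186, 0, 1.03, 80, -171, 186, 0, 1.03, 80, -171, 186, 0, 1.03, 80, -171, 186, 0, 1.03, 80, -171, 186, 0, 1.03, 80, -171, 186, 0, 1.03, 80, -171, 186, 0, 1.03, 80, -171, 186, 0, 1.03, 80, -171, 186, 0, 1.03, 80, -171, 186, 0, 1.03, 80]}}

```text
time: 1.58
position: [0.504, -0.1859, 0.2225]
orientation: [[0.515, -0.857, -0.0], [-0.857, -0.515, 0.0], [-0.0, -0.0, -1.0]]
wrist_force: [0.1, -0.2, -0.5]
gripper_width: 0.922
```

```bash
python3 - <<'E'
from h import *
s=r.sense();print(s['time'],s['position'],s['orientation'],s['joint_positions'],s['wrist_force'])
p,d=r.get_image('wrist');cv2.imwrite('pics/w1.png',p[:,:,::-1]);np.save('pics/w1d.npy',d)
c=r.get_calibration('wrist');print(c)
print(r.landmark_of('wrist','dial_grip'))
E
```

```text
1.575 [ 0.5040452  -0.18592322  0.22248975] [[ 5.15073528e-01 -8.57145997e-01 -8.92089888e-06]
 [-8.57145996e-01 -5.15073527e-01  5.30357905e-05]
 [-5.00543344e-05 -1.96708190e-05 -9.99999999e-01]] [  6.15824933  13.91286006  11.50887747 107.20940676  -3.20529753
  59.18778432 -40.0163482 ] [ 0.11847993 -0.23825591 -0.45164726]
{'mtx': array([[371.64829954,   0.        , 321.57329686],
       [  0.        , 371.64829954, 239.59195311],
       [  0.        ,   0.        ,   1.        ]]), 'hand_eye': array([[ 9.99999884e-01,  4.77222051e-04,  6.21136390e-05,
        -6.18265076e-04],
       [ 4.74579315e-04, -9.56484779e-01, -2.91781839e-01,
        -8.08382321e-02],
       [-7.98339775e-05,  2.91781835e-01, -9.56484895e-01,
        -1.61559292e-01],
       [ 0.00000000e+00,  0.00000000e+00,  0.00000000e+00,
         1.00000000e+00]])}
[{'position': [0.4992, -0.1823, 0.1148], 'p': 0.82}]
```

View pics/w1.png

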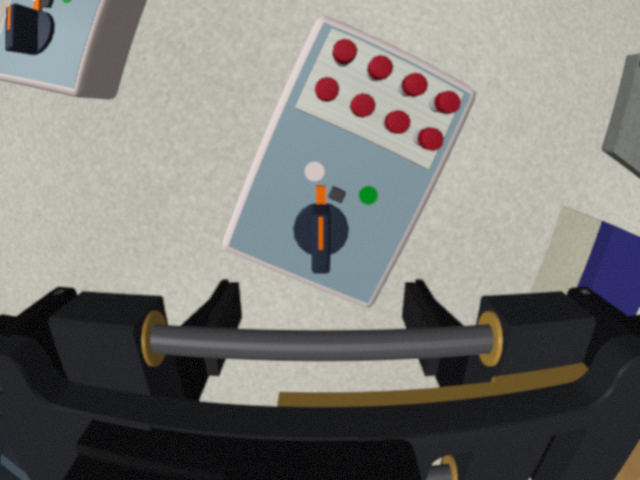

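The wrist view shows the wing upright at (321,230), in line with tool y, with the lug at (320,193), white at (315,171) and green at (368,195). I'll check the axis from the flange and orange pixels.

```bash
python3 - <<'E'
from h import *
s=r.sense();c=r.get_calibration('wrist');K=c['mtx'];T=np.array(c['hand_eye']);R=np.array(s['orientation']);p=np.array(s['position'])
def ray(u,v,z):
    x,y=(u-K[0,2])/K[0,0],(v-K[1,2])/K[1,1];t=np.hypot(x,y)
    d=np.array([np.sin(t)*x/t,-np.sin(t)*y/t,-np.cos(t)])
    o=R@T[:3,3]+p;w=R@(T[:3,:3]@d);return o+w*(z-o[2])/w[2]
im=cv2.imread('pics/w1.png');h=cv2.cvtColor(im,cv2.COLOR_BGR2HSV).astype(int)
for nm,z,q in (('flange',.094,(320.5,230)),('lugtip',.094,(320.5,185)),('wing top front',.132,(321,205)),('wing top back',.132,(320.5,253)),('white',.085,(315,171)),('green',.085,(368,195))):
    a=ray(*q,z);print(nm,a.round(4), (R.T@(a-p)).round(4))
m=(h[...,2]<70);m[:195]=0;m[278:]=0;m[:,:285]=0;m[:,360:]=0
v,u=np.nonzero(m);print(u.min(),u.max(),v.min(),v.max())
for x,y in((u.min(),230),(u.max(),230)):print((R.T@(ray(x,y,.094)-p)).round(4))
print((R.T@(ray(320.5,v.max(),.118)-p)).round(4))
m=(h[...,0]>3)&(h[...,0]<18)&(h[...,1]>150);m[:215]=0;m[260:]=0;m[:,:300]=0;m[:,340:]=0
v,u=np.nonzero(m);print('stripe',u.min(),u.max(),v.min(),v.max(),np.polyfit(v,u,1));
for y in (v.min(),v.max()):print((R.T@(ray(u.mean(),y,.132)-p)).round(4))
E
```

```text
flange [ 0.5036 -0.1844  0.094 ] [-0.0015 -0.0005  0.1285]
lugtip [ 0.5352 -0.1655  0.094 ] [-0.0015 -0.0372  0.1285]
wing top front [ 0.5283 -0.1702  0.132 ] [-0.001  -0.0289  0.0905]
wing top back [ 0.498  -0.1879  0.132 ] [-0.0014  0.0061  0.0905]
white [ 0.5416 -0.1565  0.085 ] [-0.0059 -0.0474  0.1375]
green [ 0.5471 -0.2037  0.085 ] [ 0.0374 -0.0278  0.1375]
295 347 195 272
[-0.0222 -0.0005  0.1285]
[ 0.02   -0.0005  0.1285]
[-0.0015  0.0265  0.1045]
stripe 318 323 216 249 [7.02341680e-03 3.18655935e+02]
[-0.0015 -0.0211  0.0905]
[-0.0016  0.0031  0.0905]
```

Emit:
{"fn": "drive_tool", "kwargs": {"motion": [-1.3, 0, 40, 0, 50, -1.3, 0, 80, 0, 50, -1.3, 0, 105, 0, 50, -1.3, 0, 121, 0, 50, -1.3, 0, 121, 0, 50, -1.3, 0, 121, 0, 50], "newtons": 30}}

```text
time: 2.42
position: [0.5042, -0.1852, 0.1025]
orientation: [[0.515, -0.857, 0.002], [-0.857, -0.515, -0.0], [0.001, -0.001, -1.0]]
wrist_force: [0.2, 0.5, -0.3]
gripper_width: 0.579
```

Emit:
{"fn": "drive_tool", "kwargs": {"motion": [0, 0, 0, 0, 0, 0, 0, 0, 0, 0, 0, 0, 0, 0, 0, 0, 0, 0, 0, 0, 0, 0, 0, 0, 0, 0, 0, 0, 0, 0, 0, 0, 0, 0, 0, 0, 0, 0, 0, 0], "newtons": 30}}

```text
time: 3.42
position: [0.5036, -0.1852, 0.1017]
orientation: [[0.515, -0.857, 0.001], [-0.857, -0.515, -0.0], [0.001, -0.0, -1.0]]
wrist_force: [0.9, -2.0, 0.9]
gripper_width: 0.16
```

Gripped: the opening of 14 mm matches the wing thickness. Next I pull up.

Emit:
{"fn": "drive_tool", "kwargs": {"motion": [0, 0, -4, 0, 0, 0, 0, -8, 0, 0, 0, 0, -12, 0, 0, 0, 0, -14, 0, 0, 0, 0, -14, 0, 0, 0, 0, -14, 0, 0, 0, 0, -14, 0, 0]}}

```text
time: 4.3
position: [0.5036, -0.1851, 0.1158]
orientation: [[0.515, -0.857, 0.001], [-0.857, -0.515, -0.0], [0.001, -0.0, -1.0]]
wrist_force: [2.0, -3.4, 0.8]
gripper_width: 0.159
```

```bash
python3 - <<'E'
from h import *
s=r.sense();print(s['joint_positions'],s['wrist_force'])
p,d=r.get_image('wrist');cv2.imwrite('pics/w2.png',p[:,:,::-1])
p,d=r.get_image('side');cv2.imwrite('pics/s2.png',cv2.resize(p[120:300,280:500,::-1],None,fx=3,fy=3))
E
```

```text
[  7.21569778  21.11637318  10.55506685 113.47256755  -5.26962746
  45.81585783 -38.26781523] [ 1.9697952  -3.40752018  0.84436917]
```

View pics/s2.png

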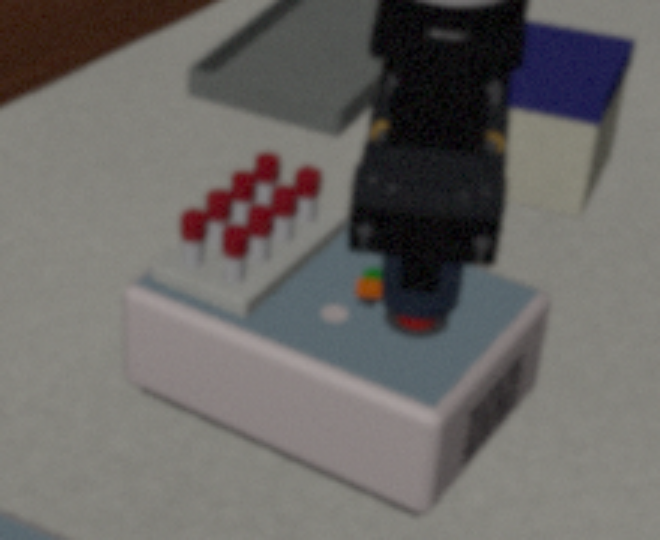

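View pics/w2.png

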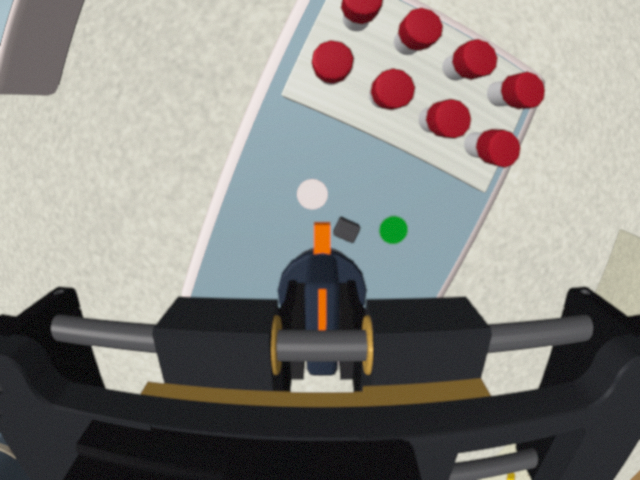

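Dial is up: the red band shows under the flange. The lug sits about 0.11 rad past white, so a clockwise turn of 0.89 rad takes it to about 1.0.

Emit:
{"fn": "drive_tool", "kwargs": {"motion": [0, 0, 0, 0.08, 0, 0, 0, 0, 0.16, 0, 0, 0, 0, 0.24, 0, 0, 0, 0, 0.32, 0, 0, 0, 0, 0.4, 0, 0, 0, 0, 0.48, 0, 0, 0, 0, 0.56, 0, 0, 0, 0, 0.64, 0, 0, 0, 0, 0.72, 0, 0, 0, 0, 0.8, 0, 0, 0, 0, 0.86, 0, 0, 0, 0, 0.89, 0, 0, 0, 0, 0.89, 0, 0, 0, 0, 0.89, 0, 0, 0, 0, 0.89, 0]}}

```text
time: 6.28
position: [0.5036, -0.1857, 0.1157]
orientation: [[-0.342, -0.94, 0.001], [-0.94, 0.342, -0.001], [0.001, -0.001, -1.0]]
wrist_force: [1.3, -4.6, 0.8]
gripper_width: 0.158
```

```bash
python3 - <<'E'
from h import *
s=r.sense();print(s['joint_positions'],s['wrist_force'],s['ft_torque'])
p,d=r.get_image('wrist');cv2.imwrite('pics/w3.png',p[:,:,::-1])
E
```

```text
[ -2.19759751  21.96465172  22.55712143 114.00451989 -11.43014547
  46.06132917 -83.18189026] [ 1.32781501 -4.58734019  0.79388327] [-1.05992062 -0.23753156 -0.01209464]
```

View pics/w3.png

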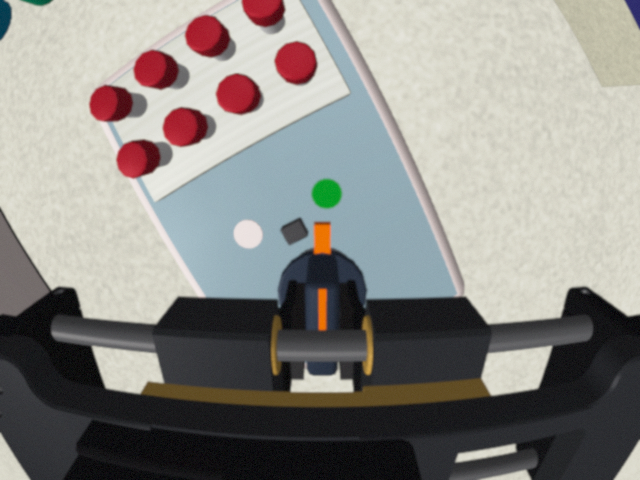

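The lug at (322,238) now points almost at green (327,193), with the gate block clear to its left at (294,231). Next I push it down home.

Emit:
{"fn": "drive_tool", "kwargs": {"motion": [0, 0, 4, 0, 0, 0, 0, 8, 0, 0, 0, 0, 12, 0, 0, 0, 0, 14, 0, 0, 0, 0, 15, 0, 0, 0, 0, 15, 0, 0, 0, 0, 15, 0, 0]}}

```text
time: 7.2
position: [0.5037, -0.1857, 0.1016]
orientation: [[-0.343, -0.939, 0.001], [-0.939, 0.343, -0.001], [0.0, -0.001, -1.0]]
wrist_force: [-0.1, -3.8, 8.6]
gripper_width: 0.16
```

The TCP is back at its starting height (0.1016 against 0.1017) with an 8.6 N reaction, so the dial is home. Next I release and retreat.

Emit:
{"fn": "drive_tool", "kwargs": {"motion": [0, 0, 0, 0, 50, 0, 0, 0, 0, 50, 0, 0, 0, 0, 50, 0, 0, 0, 0, 50, 0, 0, -20, 0, 50, 0, 0, -60, 0, 50, 0, 0, -120, 0, 50, 0, 0, -120, 0, 50, 0, 0, -120, 0, 50, 0, 0, -120, 0, 50]}}

```text
time: 8.45
position: [0.5024, -0.1844, 0.219]
orientation: [[-0.342, -0.94, -0.003], [-0.94, 0.342, 0.001], [0.0, 0.003, -1.0]]
wrist_force: [0.0, 0.3, -0.6]
gripper_width: 0.577
```

```bash
python3 - <<'E'
from h import *
s=r.sense();print(s['position'],s['wrist_force'])
p,d=r.get_image('wrist');cv2.imwrite('pics/w4.png',p[:,:,::-1])
p,d=r.get_image('scene')
m=np.zeros(d.shape,bool);m[280:345,190:260]=1
P,u,v=pts('scene',d,m&(p.max(2)<60));q=(P[:,2]>.126)&(P[:,2]<.16);print('wing top z',np.percentile(P[P[:,2]<.16][:,2],[95,99]))
d0=np.load('pics/scened.npy');p0=cv2.imread('pics/scene0.png');P,u,v=pts('scene',d0,m&(p0.max(2)<60));print('before',np.percentile(P[:,2],[95,99]))
cv2.imwrite('pics/c4.png',cv2.resize(p[200:440,120:500,::-1],None,fx=2,fy=2))
E
```

```text
[ 0.50239363 -0.18436195  0.21904595] [ 0.01340019  0.32804368 -0.61537403]
wing top z [0.13229451 0.1330709 ]
before [0.13184086 0.13303993]
```

View pics/w4.png

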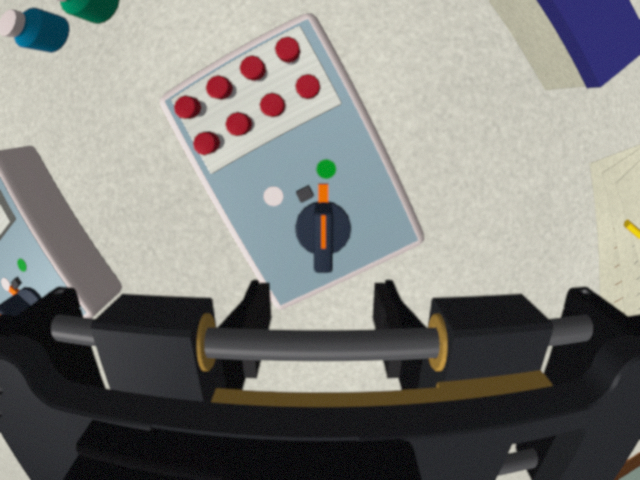

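View pics/c4.png

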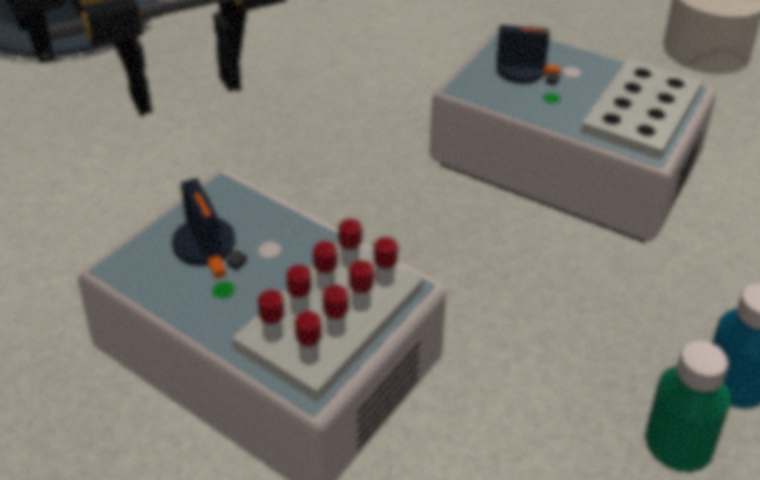

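The dial is at green with its lug at (323,192) against the mark at (326,169). It is home, with its top at 0.133 m as before, and the gripper is clear. The spare dial is untouched.

```bash
python3 -c "
from station import r
print(r.sense()['wrist_force']);print(r.finish_job())"
```

```text
[ 0.39277796 -0.26052506 -0.03502452]
the job is handed in; nothing more can be done
None
```

The loaded warmer's dial is now on at the green mark, pushed fully home and released, and I handed the job in at about 8.5 s of the 34 s allowed. `finish_job` gives no verdict, so the results below are my own checks.

- **What I did:** I gripped the dial wing, pulled it up 14 mm and turned it 0.89 rad clockwise. It started about 0.11 rad past the white mark, so it ended at about 1.0 rad. I then pushed it down, let go and backed off.
- **Dial position:** The last pictures show the lug by the green mark, past the gate block. The wing top is at 0.133 m, the same as before the pull.
- **Clear of everything:** The gripper is about 12 cm above where it gripped, and the wrist force is close to 0 N. The empty warmer's dial looks untouched.
- **Disagreement:** The wrist camera's network put the dial about 5 mm from my own measurement. I used mine, and the fingers closed to 14 mm, which matches the wing thickness. No check failed.

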